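# Clamp a brass lid with the guarded cam knob

### The arm

A 7-joint arm with a two-finger parallel gripper is mounted at the origin on the work surface. World frame = base frame: x ahead of the robot, y to its left, z up, the work surface at z = 0. Lengths are in m, angles in rad, forces in N, time in s.
With the tool pointing down it reaches from about 0.4 to 0.85 m from the base axis. Payload 10.4 kg.
Tool frame: the origin (TCP) lies at the very end of the fingers, on their centre line; the grasp point (between the pads) lies 19 mm behind it (manip.pinch_z is the distance from the TCP to the grasp point, in m); z points along the fingers, y is the line along which they close (so a half turn about z gives the same grasp; the last joint's range is limited). The gripper opens to 85 mm and grips with 20 to 120 N. Pads are 22 mm wide; open, the fingers measure 114 mm over their backs; the gripper's body (76 mm by 85 mm) begins 54 mm behind the grasp point. The pads swing forward as they close: fully open they stand 13 mm farther back than shut.
Start: joints at [-1.206, 0.332, -0.065, 1.46, 0.022, 1.35, -0.088], TCP at [0.236, 0.579, 0.231] pointing down, gripper open.
Joint ranges: [-2.6, 2.6], [-0.5, 2.12], [-1.47, 1.34], [0.16, 2.42], [-1.27, 4.41], [0.06, 2.06], [-2.6, 2.6]. Speed limits (rad/s): [2.22, 2.22, 2.79, 2.79, 3.14, 3.14, 3.14].

### API

Orientations are given as a unit quaternion [x, y, z, w].
In Python, from workcell import manip gives the robot as it stands. The module is installed in compiled form; this text tells all that it offers.
- The arm moves only by the shell command python3 -m creep 'ROWS' [OPENING] [FORCE]. ROWS is a JSON object of lists of equal length, an entry for each row: "slide": the shift along the tool's x, y, z in m, a list of three; "twist": the turn about the tool's z in degrees. A call has 1 to 8 rows; each row shifts and turns the commanded pose from where the row before left it, along the tool's axes as they then stand; what a row does not reach is not made up. A row lasts 1/8 s, in which the tool goes at most 62.5 mm and 10.7 degrees, less where a joint would pass 70% of its speed; a pose out of reach is approached as far as the arm can. A call with a gripper value outside its range is refused whole. OPENING is the opening in per cent of the stroke, from 0 (shut) to 100 (fully open), set as the call begins (- or left out, the last holds). The fingers move at their own pace and stop on an object; FORCE is the grip in N (left out, the last holds). Time passes only in rows, so rows that do not move let the fingers close. It gives the time, the measured TCP pose, the force, the opening and the grip force at its end, in the units of the state.
- manip.get_obs(): the state, without advancing time (a new reading comes with each control period).
- manip.camera(name): name is "scene" or "top" or "wrist"; returns (picture, depth): 400x640x3 uint8, blue, green, red; 400x640 float32, m along the optical axis (not along the pixel's ray), 0 where there is no reading.
- manip.camera_params(name): a dict with "intrinsics" (3x3 intrinsics, pixels), "R" (3x3) and "t" (3): a world point X has camera coordinates R X + t. Camera axes: x right, y down, z forward; pixel columns grow to the right and rows downward; lengths in m; the calibration is good to about 2 mm. The wrist camera is an equidistant fisheye: a pixel r from the principal point sees the ray r / f radians off the axis. A picture is of the moment at which its call begins: read the wrist's pose just before it. camera_params takes no time and is no camera call; for the wrist camera it gives the pose at the moment of the call.
- manip.hand_in(): hands the job in; it is judged then, once.
The state is a dict: "clock": time; "joint_pos": joint angles; "joint_velocities": joint speeds; "tau": joint torques, N m; "position": TCP position; "ee_rot": TCP orientation; "ft_force": force on the tool from outside, world axes, zero at the start; "torque": the same for the moment, N m; "grip_width": opening from 0.0 (shut) to 1.0 (fully open); "grasp_force": force on a finger pad.
Only numpy, scipy, OpenCV 4.12 (cv2) and the standard library are available. Lean on these libraries where they do the work, as an engineer would, in place of code of your own. Each camera call takes 0.05 s, during which the arm holds its last target. There are 200 camera calls.

### The job

Lay the domed brass lid flat on the bed of the green bench clamp, between the jaw and the vee stop, and let go of it. Then reach through the round opening of the guard and turn the recessed knob clockwise until you feel the jaw press the lid firmly against the vee, with about 25 N, never so hard that the soft rim is dented (45 N). Do not push against the guard; let go, leave the lid clamped and the other things on the bench where they are.

Things in the scene. Friction and masses are not known exactly. Their poses are not given: they have to be found in the camera images.
- clamp: the fixed bench clamp, 130 x 340 mm base; origin at the centre of its underside on the bench; its y axis runs along it, from the guarded knob (at y = -85 mm) to the lid's seat (y = +85 mm). Its steel bed, on which the lid lies, is 30 mm above the bench, 100 mm wide (x), from y = -20 to 165 mm. Jaw and stop are 46 mm high above the bench
- seat (a point): point on the bed's surface, 30 mm above the bench, at clamp y = +85 mm: centre of the lid when it is pressed into the vee stop with the stop at its nearest setting; axes as the clamp's. The vee stop (two faces, opening 120 degrees towards the jaw) has been locked anywhere from 0 to 6.5 mm farther along +y, which is not measured, and the clamped lid's centre moves with it
- jaw: sliding jaw with a flat, slightly springy face 50 mm wide, 31 to 46 mm above the bench, facing clamp +y; origin at the middle of its face at bench height (clamp y = 39.5 mm when the knob is at 0). The knob moves it 9 mm towards the stop per radian; jaw, rim and stop yield together about 1 mm per 18 N
- knob (a joint): angle of the knob: 0 = jaw fully open, grows clockwise seen from above, to 2.0; starts between 0 and 0.12. The jaw meets the seated lid between 0.58 and 1.37, as the stop is set. Turning takes 0.13 N m dry friction plus 0.009 N m per newton of clamp force (0.225 N m at 25 N). A hand that stops feels the clamp part give or take the friction. Let go, it springs back to about 14 N and stays
- knob_grip (a point): on the knob's vertical axis, 46 mm above the bench, at the height to grip. The grip is an upright black bar 44 mm long, 12 mm thick, from 22 to 56 mm above the bench, on a disc of 64 mm diameter; at knob angle 0 the bar lies along the clamp's x axis
- guard: the green guard plate over the knob, 120 x 120 mm, its top 70 mm above the bench and 6 mm thick, with a round opening of 80 mm diameter centred on the knob's axis; the well below is 104 mm square. Origin on the knob's axis at bench height
- lid: domed brass lid, 0.35 kg: round flange 80 mm diameter and 8 mm thick, low dome to 20 mm height, plain round finial 18 mm diameter from 20 to 51 mm above its underside; origin at the centre of its underside, z up
- disc: flat brass disc, 60 mm diameter, 6 mm thick, a bystander; origin at the centre of its underside
- punch_pot: steel cup, 68 mm diameter, 85 mm high, a bystander; origin at the centre of its underside
- hammer: hammer lying on the bench beyond the clamp, a bystander; origin under its middle
- copper_bowl: copper bowl, 130 mm diameter, 45 mm high, a bystander; origin at the centre of its underside
Mind the look-alikes: they are no part of the job. Of the things that look like the lid, the largest one is meant.

How it is judged:
By the outcome, as a careful person would: the job done as asked, in the order asked, and still so for the second after the job is handed in, with the robot touching nothing.
It also fails if it takes over 72 s, if anything falls off the work surface, if the arm or the gripper's body presses on something with over 40 N, if the wrist force passes 120 N, or if a joint passes its speed limit or range.

## Working session

There is one attempt and no reset: what is moved stays moved. The work goes in short steps, Python scripts to look and compute and a shell command to move; the robot and the scene stay as the last step left them, time stands still between calls to the robot, and variables do not carry over. Pictures are saved under pics/ and viewed, at most 10 in all, crops included, and the job is handed in when it is done.

```bash
mkdir -p pics
python3 - <<'E'
from workcell import manip
import cv2,numpy as np,pickle
o=manip.get_obs();print(o)
d={}
for n in("scene","top"):
    p,z=manip.camera(n);c=manip.camera_params(n);d[n]=(p,z,c);cv2.imwrite(f"pics/{n}0.png",p);print(n,c)
pickle.dump(d,open("d0.pkl","wb"))
E
```

```text
{'clock': 0.0, 'joint_pos': array([-1.2056147 ,  0.33286104, -0.06471717,  1.46096729,  0.02161077,
        1.34991553, -0.08848572]), 'joint_velocities': array([-0.00043842, -0.00196807, -0.00182835, -0.00011045, -0.00114945,
       -0.00112542,  0.00049966]), 'tau': array([-1.35540929e-03, -6.25442290e+01,  4.87469835e-02, -3.91611779e+01,
        1.63302891e-02,  1.00335738e-02,  7.76482239e-05]), 'position': array([0.23618628, 0.57823031, 0.23051035]), 'ee_rot': array([ 1.92651501e-01,  9.81266972e-01, -7.20156010e-04, -1.03473138e-04]), 'ft_force': array([0.22056509, 0.43291079, 0.43147618]), 'torque': array([ 0.02158146, -0.00044176, -0.00805455]), 'grasp_force': 0.0, 'grip_width': 1.0069900884754708}
scene {'intrinsics': array([[455.61590604,   0.        , 314.21163739],
       [  0.        , 455.61590604, 202.87455611],
       [  0.        ,   0.        ,   1.        ]]), 'R': array([[ 0.78428831,  0.62024839, -0.01355677],
       [ 0.40174112, -0.52440032, -0.75073855],
       [-0.47275355,  0.58334915, -0.66046033]]), 't': array([-0.45437847, -0.20617993,  1.5342852 ])}
top {'intrinsics': array([[468.3221387 ,   0.        , 319.93941479],
       [  0.        , 468.3221387 , 202.70093155],
       [  0.        ,   0.        ,   1.        ]]), 'R': array([[-0.06911733, -0.99760086, -0.00391284],
       [-0.97569372,  0.06841607, -0.20818502],
       [ 0.20795326, -0.01057146, -0.97808164]]), 't': array([0.0400613 , 0.59026878, 1.32712935])}
```

View pics/scene0.png

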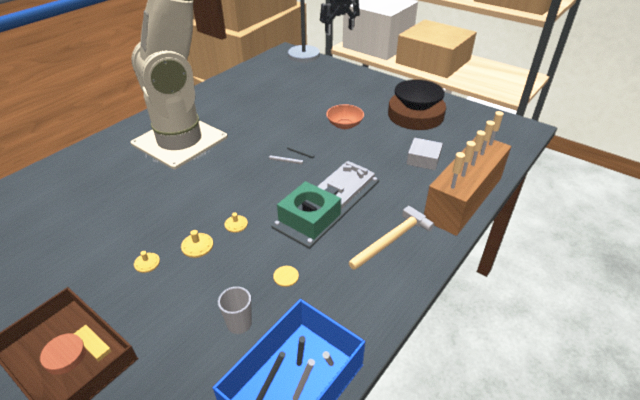

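View pics/top0.png

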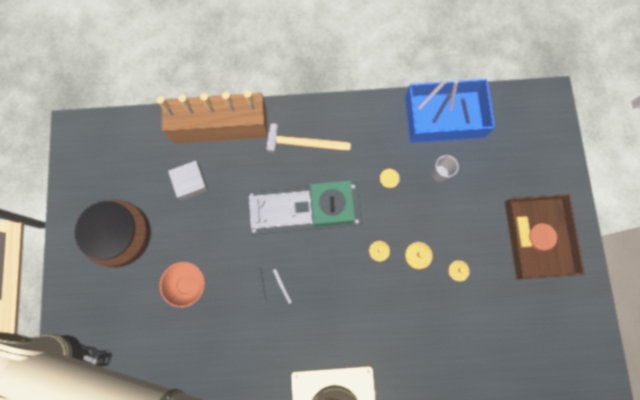

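The top view shows the lid-like candidates at (379,251), (419,255) and (459,270), plus a flat disc at (389,178). In the scene view they are at (236,223), (197,244), (147,262) and (286,275). The middle one (419,255) looks largest. The clamp is centred near (303,208) with its knob at (332,204), and the seat is on the left, towards +y.

```bash
cat > h.py <<'E'
import numpy as np,cv2
def ray(c,uv):
    K,R,t=c["intrinsics"],c["R"],c["t"]
    d=R.T@np.linalg.solve(K,np.array([uv[0],uv[1],1.]));return -R.T@t,d/np.linalg.norm(d)
def fray(c,uv):
    K,R,t=c["intrinsics"],c["R"],c["t"]
    q=np.array([uv[0]-K[0,2],uv[1]-K[1,2]]);r=np.hypot(*q);a=r/K[0,0]
    d=np.array([*(q/max(r,1e-9)*np.sin(a)),np.cos(a)]);return -R.T@t,R.T@d
def plane(r,z): return r[0]+r[1]*(z-r[0][2])/r[1][2]
def tri(a,b):
    A=np.stack([a[1],-b[1]],1);s=np.linalg.lstsq(A,b[0]-a[0],rcond=None)[0]
    p,q=a[0]+s[0]*a[1],b[0]+s[1]*b[1];return (p+q)/2,np.linalg.norm(p-q)
def blobs(m,amin):
    n,l,s,c=cv2.connectedComponentsWithStats(m.astype(np.uint8));return [(l==i,s[i],c[i]) for i in range(1,n) if s[i][4]>=amin]
E
python3 - <<'E'
import pickle,cv2,numpy as np
from h import *
np.set_printoptions(precision=4,suppress=True)
d=pickle.load(open("d0.pkl","rb"))
for n in d:
    p,z,c=d[n];hsv=cv2.cvtColor(p,cv2.COLOR_BGR2HSV)
    m=(abs(hsv[...,0].astype(int)-25)<6)&(hsv[...,1]>130)&(hsv[...,2]>120)
    for b,s,ct in blobs(m,60):
        ys,xs=np.nonzero(b);P=np.array([plane(ray(c,(x,y)),.008) for x,y in zip(xs,ys)])
        print(n,"yel",s,ct,plane(ray(c,ct),.008),"spany",np.ptp(P[:,1]),"spanx",np.ptp(P[:,0]))
    g=(abs(hsv[...,0].astype(int)-75)<18)&(hsv[...,1]>80)&(hsv[...,2]>40)
    for b,s,ct in blobs(g,300):
        ys,xs=np.nonzero(b);zz=z[b];K,R,t=c["intrinsics"],c["R"],c["t"]
        X=np.stack([(xs-K[0,2])/K[0,0]*zz,(ys-K[1,2])/K[1,1]*zz,zz],1);W=(X-t)@R
        T=W[W[:,2]>.06];r=cv2.minAreaRect(T[:,:2].astype(np.float32));print(n,"green",s,ct,len(T),np.median(T[:,2]),r,T[:,:2].mean(0))
p=d["top"][0]
cv2.imwrite("pics/crop0.png",np.hstack([cv2.resize(p[160:250,240:370],None,fx=3,fy=3,interpolation=2),cv2.resize(p[220:310,350:480],None,fx=3,fy=3,interpolation=2)]))
E
```

```text
scene green [ 277  182   63   57 2113] [308.6796 209.4572] 1142 0.07227978173105892 ((0.8203128576278687, -0.36784911155700684), (0.1605149209499359, 0.9736249446868896), 34.87887191772461) [ 0.599  -0.0464]
top green [312 182  42  42 844] [332.2441 203.0664] 843 0.07081420321463794 ((0.47585397958755493, -0.039550937712192535), (0.343942254781723, 0.11368539929389954), 1.2221057415008545) [ 0.5854 -0.0369]
```

View pics/crop0.png

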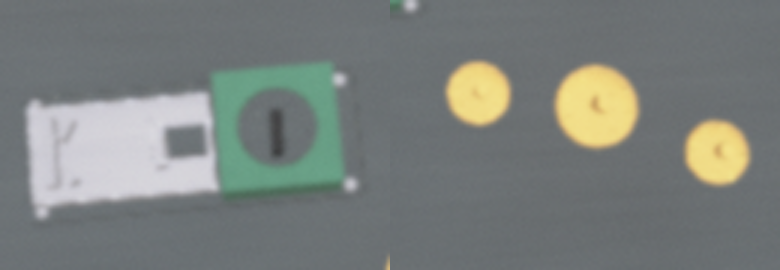

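The crop confirms that the middle candidate, top-view (419,255), is clearly the largest. The knob bar lies roughly along world x, the jaw is at about (301,207), and the vee is at the left end.

Run:
```python
import pickle,cv2,numpy as np
from h import *
np.set_printoptions(precision=4,suppress=True)
d=pickle.load(open("d0.pkl","rb"))
for n in d:
    p,z,c=d[n];hsv=cv2.cvtColor(p,cv2.COLOR_BGR2HSV)
    m=(abs(hsv[...,0].astype(int)-24)<8)&(hsv[...,1]>85)&(hsv[...,2]>140)
    if n=="top": print(hsv[255,412],hsv[204,316])
    else: print(hsv[247,190])
    for b,s,ct in blobs(m,60):
        if n=="top" and not(150<ct[1]<300 and ct[0]>350 and ct[0]<480): continue
        if n=="scene" and not(200<ct[1]<290 and ct[0]<310): continue
        ys,xs=np.nonzero(b);P=np.array([plane(ray(c,(x,y)),.008) for x,y in zip(xs,ys)])
        print(n,"yel",s,ct,plane(ray(c,ct),.008),"span",np.ptp(P[:,:2],axis=0))
# guard from top: outline rays at z=.07
p,z,c=d["top"];hsv=cv2.cvtColor(p,cv2.COLOR_BGR2HSV)
g=((abs(hsv[...,0].astype(int)-75)<18)&(hsv[...,1]>80)&(hsv[...,2]>40)).astype(np.uint8)
K=c["intrinsics"]
cs,h=cv2.findContours(g,cv2.RETR_CCOMP,cv2.CHAIN_APPROX_NONE)
for k,q in enumerate(cs):
    if len(q)<40: continue
    W=np.array([plane(ray(c,x[0]),.07)[:2] for x in q],np.float32)
    print("hole" if h[0][k][3]>=0 else "outer",cv2.minAreaRect(W),cv2.fitEllipse(W))
# bed: bright grey
b=(hsv[...,1]<40)&(hsv[...,2]>150);b[:, :240]=0;b[:,330:]=0;b[:185]=0;b[235:]=0
for bb,s,ct in blobs(b,300):
    q=np.argwhere(bb)[:,::-1];W=np.array([plane(ray(c,x),.03)[:2] for x in q],np.float32);print("bed",s,cv2.minAreaRect(W))
```

```text
[ 26 108 252]
scene yel [224 212  24  21 330] [235.6545 222.8394] [ 0.4431 -0.1673  0.008 ] span [0.0692 0.0628]
scene yel [181 230  32  28 642] [196.4299 244.1651] [ 0.4202 -0.284   0.008 ] span [0.0917 0.0828]
scene yel [134 251  26  22 412] [146.1359 261.7743] [ 0.3677 -0.3996  0.008 ] span [0.0732 0.0611]
scene yel [273 266  26  21 421] [285.5154 275.6532] [ 0.6684 -0.2225  0.008 ] span [0.0619 0.061 ]
[ 25 110 242] [ 77  86 160]
top yel [380 169  20  19 296] [389.1791 177.9696] [ 0.6667 -0.2225  0.008 ] span [0.0591 0.06  ]
top yel [369 241  21  21 338] [379.0533 250.716 ] [ 0.4429 -0.1694  0.008 ] span [0.061  0.0613]
top yel [405 242  28  27 585] [418.2974 255.0855] [ 0.4216 -0.2859  0.008 ] span [0.0792 0.0813]
top yel [448 260  22  21 347] [458.5072 270.4179] [ 0.3677 -0.4006  0.008 ] span [0.0602 0.0621]
outer ((0.5884807705879211, -0.03705922141671181), (0.11735127866268158, 0.11350700259208679), 1.2608110904693604) ((0.5885754823684692, -0.036827269941568375), (0.12968377768993378, 0.13470691442489624), 96.01094055175781)
hole ((0.5899479985237122, -0.03667210787534714), (0.08846171945333481, 0.08898846060037613), 41.23725509643555) ((0.5900754928588867, -0.03657868131995201), (0.08792233467102051, 0.08840015530586243), 5.933360576629639)
bed [ 248  190   65   43 1997] ((0.5855714082717896, 0.1193726658821106), (0.12077490985393524, 0.19040916860103607), 1.7082756757736206)
```

```bash
python3 -m creep '{"slide":[[-0.05,-0.031,0],[-0.05,-0.031,0],[-0.05,-0.031,0],[-0.05,-0.031,0],[-0.05,-0.031,0],[-0.05,-0.031,0],[-0.05,-0.031,0],[-0.05,-0.031,0]],"twist":[0,0,0,0,0,0,0,0]}' 100
python3 -m creep '{"slide":[[-0.05,-0.031,0],[-0.05,-0.031,0],[0,0,0],[0,0,0]],"twist":[-8,-8,-8,0]}'
cat >> h.py <<'E'
import pickle
from scipy.spatial.transform import Rotation as Ro
def shoot(tag):
    from workcell import manip
    c=manip.camera_params("wrist");p,z=manip.camera("wrist");cv2.imwrite(f"pics/{tag}.png",p)
    pickle.dump((p,z,c),open(tag+".pkl","wb"));return p,z,c
def togo(X):
    from workcell import manip
    o=manip.get_obs();R=Ro.from_quat(o["ee_rot"]).as_matrix()
    print("pos",o["position"].round(4),"j",o["joint_pos"].round(2),"yaxis deg",np.degrees(np.arctan2(R[1,1],R[0,1])).round(2),"toolz",R[:,2].round(4),"slide",(R.T@(np.array(X)-o["position"])).round(4),"F",o["ft_force"].round(2),"T",o["torque"].round(3),"grip",o["grip_width"],o["grasp_force"],"t",o["clock"])
E
python3 - <<'E'
from h import *
togo([.421,-.2855,.2]);p,z,c=shoot("w1");print(c)
E
```

```text
clock: 1.1
position: [0.5136, 0.196, 0.2312]
ee_rot: [0.193, 0.981, 0.0, -0.0]
ft_force: [-1.1, 0.8, -0.3]
grip_width: 1.0
grasp_force: 0.0
clock: 1.6
position: [0.5882, 0.1075, 0.2307]
ee_rot: [-0.015, 1.0, -0.0, -0.001]
ft_force: [-0.9, 0.1, 0.7]
grip_width: 1.002
grasp_force: 0.0
pos [0.5882 0.1075 0.2307] j [-0.49  0.27  0.29  1.55 -0.08  1.33  1.4 ] yaxis deg 91.69 toolz [-0.0011 -0.     -1.    ] slide [ 0.1786 -0.3879  0.0309] F [-0.91  0.09  0.67] T [ 0.025 -0.038  0.015] grip 1.0018958818844688 0.0 t 1.6
{'intrinsics': array([[309.70691629,   0.        , 321.15192175],
       [  0.        , 309.70691629, 198.92951948],
       [  0.        ,   0.        ,   1.        ]]), 'R': array([[-0.02896084,  0.99957989, -0.00114776],
       [ 0.96075121,  0.02815275,  0.27597923],
       [ 0.2758956 ,  0.00688988, -0.96116292]]), 't': array([-0.09117731, -0.60513671,  0.21546958])}
```

View pics/w1.png

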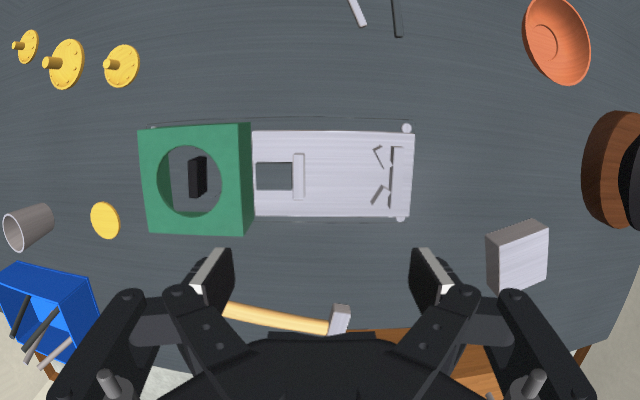

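The wrist view shows the guard's opening at about (188,180) with the bar upright. The jaw is at (298,177), the vee faces at (382,157) and (381,193), the stop at (400,180), and the three lids upper left with the large one at (66,64). I'll take a second view on the way to the lid.

```bash
python3 -m creep '{"slide":[[0.022,-0.0485,0],[0.022,-0.0485,0],[0.022,-0.0485,0],[0,0,0]],"twist":[0,0,0,0]}' >/dev/null
python3 - <<'E'
from h import *
shoot("w2")
E
python3 -m creep '{"slide":[[0.022,-0.0485,0],[0.022,-0.0485,0],[0.022,-0.0485,0],[0.022,-0.0485,0],[0,0,0],[0,0,0]],"twist":[0,0,0,0,0,0]}'
python3 - <<'E'
from h import *
togo([.421,-.2855,.2]);shoot("w3")
np.set_printoptions(precision=4,suppress=True)
def green(tag):
    p,z,c=pickle.load(open(tag+".pkl","rb"));hsv=cv2.cvtColor(p,cv2.COLOR_BGR2HSV)
    g=((abs(hsv[...,0].astype(int)-75)<15)&(hsv[...,1]>80)&(hsv[...,2]>90)).astype(np.uint8)
    cs,h=cv2.findContours(g,cv2.RETR_CCOMP,cv2.CHAIN_APPROX_NONE)
    best=None
    for k,q in enumerate(cs):
        if h[0][k][3]>=0 and len(q)>60: best=q[:,0] if best is None or len(q)>len(best) else best
    W=np.array([plane(fray(c,x),.07)[:2] for x in best],np.float32)
    e=cv2.fitEllipse(W);print(tag,"hole",e,best.mean(0))
    return fray(c,cv2.fitEllipse(best)[0])
a=green("w1");b=green("w2");print(tri(a,b))
def yel(tag):
    p,z,c=pickle.load(open(tag+".pkl","rb"));hsv=cv2.cvtColor(p,cv2.COLOR_BGR2HSV)
    m=(abs(hsv[...,0].astype(int)-25)<8)&(hsv[...,1]>85)&(hsv[...,2]>100)
    for bb,s,ct in blobs(m,200):
        print(tag,s,ct,plane(fray(c,ct),.01))
yel("w3")
ims=[pickle.load(open(t+".pkl","rb"))[0] for t in("w1","w2")]
E
```

```text
clock: 2.95
position: [0.446, -0.2344, 0.2312]
ee_rot: [-0.016, 1.0, 0.0, 0.0]
ft_force: [-1.3, 1.1, 0.0]
grip_width: 0.998
grasp_force: 0.0
pos [ 0.446  -0.2344  0.2312] j [-0.13  0.05  0.55  1.8  -0.03  1.3   2.03] yaxis deg 91.85 toolz [ 1.e-04  6.e-04 -1.e+00] slide [ 0.0266 -0.0502  0.0311] F [-1.27  1.1   0.01] T [0.071 0.021 0.032] grip 0.9980376285370013 0.0 t 2.95
w1 hole ((0.5901099443435669, -0.03492094948887825), (0.07615169882774353, 0.08076469600200653), 170.7076873779297) [189.2526 179.9897]
w2 hole ((0.5881115794181824, -0.03462691977620125), (0.07163193821907043, 0.08203563094139099), 167.89244079589844) [328.8534 241.3405]
(array([ 0.5896, -0.035 ,  0.0648]), np.float64(0.0017031275847967059))
w3 [ 169   83   44   49 1683] [190.3678 107.1426] [ 0.3696 -0.397   0.01  ]
w3 [ 246  117   66   66 3445] [278.9948 149.5237] [ 0.4225 -0.2844  0.01  ]
w3 [ 350  146   49   50 1898] [373.9247 170.2118] [ 0.4439 -0.1698  0.01  ]
w3 [ 64 156  15  59 403] [ 71.1141 186.3499] [ 0.474  -0.6237  0.01  ]
w3 [ 304  303   41   33 1067] [324.015  318.7273] [ 0.6639 -0.2224  0.01  ]
```

View pics/w2.png

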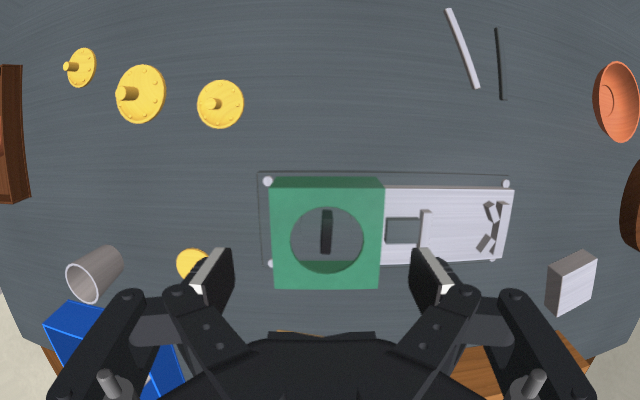

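View pics/w3.png

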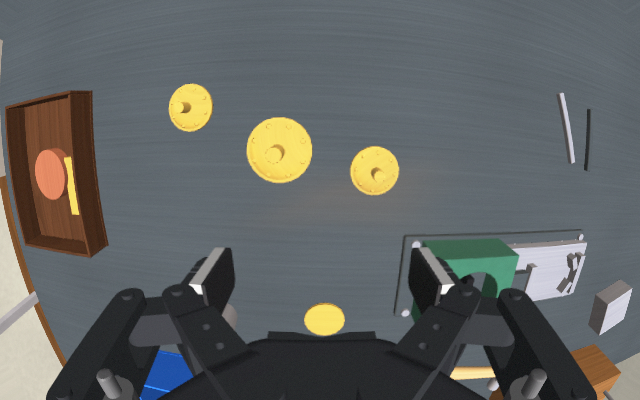

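In w2 the large lid is at (140,94) with its finial top near (122,94). In w3 it is at (279,150) with the finial top near (274,155). The clamp's bed end corners are at (413,128)/(411,217) in w1 and (513,190)/(500,262) in w2.

Run:
```python
from h import *
np.set_printoptions(precision=4,suppress=True)
c={t:pickle.load(open(t+".pkl","rb"))[2] for t in("w1","w2","w3")}
print("finial",tri(fray(c["w2"],(122,94)),fray(c["w3"],(274,155))), plane(fray(c["w3"],(274,155)),.051))
print("lid flange 2view",tri(fray(c["w2"],(140,94)),fray(c["w3"],(279,149.5))))
for n,u,v in(("endcorner-x",(413,128),(513,190)),("endcorner+x",(411,217),(500,262))):
    print(n,tri(fray(c["w1"],u),fray(c["w2"],v)),plane(fray(c["w1"],u),.03))
p=pickle.load(open("w1.pkl","rb"))[0];q=pickle.load(open("w3.pkl","rb"))[0]
cv2.imwrite("pics/z1.png",np.vstack([cv2.resize(p[115:230,240:425],None,fx=4,fy=4,interpolation=2)]))
```

```text
finial (array([ 0.4245, -0.2851,  0.0461]), np.float64(0.0008556706431056595)) [ 0.4234 -0.2842  0.051 ]
lid flange 2view (array([ 0.4237, -0.2854,  0.0029]), np.float64(0.0007244014361494494))
endcorner-x (array([0.5336, 0.2072, 0.038 ]), np.float64(0.005703913249436414)) [0.5313 0.2109 0.03  ]
endcorner+x (array([0.6416, 0.218 , 0.0279]), np.float64(0.006869633210036735)) [0.6376 0.2186 0.03  ]
```

View pics/z1.png

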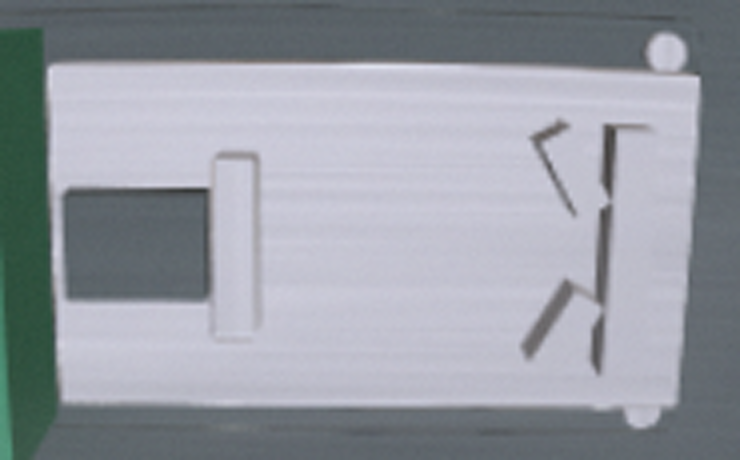

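```bash
python3 - <<'E'
from h import *
np.set_printoptions(precision=4,suppress=True)
c=pickle.load(open("w1.pkl","rb"))[2]
f=lambda x,y,z:plane(fray(c,(240+x/4-.4,115+y/4-.4)),z)[:2]
for n,a,b,z in(("jaw face",(260,155),(257,327),.046),("jaw back",(213,155),(212,340),.046),("bed -x edge",(50,65),(698,76),.03),("bed +x edge",(62,402),(678,406),.03),("bed end",(698,76),(678,406),.03),("vee lower",(522,352),(568,281),.038),("vee upper",(533,138),(573,215),.038)):
    p,q=f(*a,z),f(*b,z);d=q-p;print(n,p,q,"mid",(p+q)/2,"len",np.hypot(*d),"ang",np.degrees(np.arctan2(d[1],d[0])))
E
python3 -m creep '{"slide":[[0.011,-0.025,0.04],[0.011,-0.025,0.04],[0,0,0],[0,0,0]],"twist":[0,0,0,0]}' 100
python3 - <<'E'
from h import *
togo([.4237,-.285,.024]);p,z,c=shoot("w4");hsv=cv2.cvtColor(p,cv2.COLOR_BGR2HSV)
m=(abs(hsv[...,0].astype(int)-25)<8)&(hsv[...,1]>85)&(hsv[...,2]>100)
for bb,s,ct in blobs(m,200):print(s,ct,plane(fray(c,ct),.01))
E
```

```text
jaw face [0.5635 0.0899] [0.6111 0.0899] mid [0.5873 0.0899] len 0.04760093694032491 ang -0.028493436582413614
jaw back [0.5637 0.0774] [0.6151 0.0775] mid [0.5894 0.0774] len 0.05141522353835034 ang 0.14525312557112385
bed -x edge [0.5409 0.0294] [0.5376 0.2126] mid [0.5393 0.121 ] len 0.18324392914895782 ang 91.01030240598797
bed +x edge [0.6404 0.031 ] [0.6365 0.216 ] mid [0.6385 0.1235] len 0.1850802062958039 ang 91.20952120637519
bed end [0.5376 0.2126] [0.6365 0.216 ] mid [0.5871 0.2143] len 0.09892232191519633 ang 1.9585589809282904
vee lower [0.6185 0.1651] [0.5972 0.1768] mid [0.6078 0.171 ] len 0.024273142472612558 ang 151.0998006922504
vee upper [0.5572 0.1642] [0.5783 0.1769] mid [0.5677 0.1705] len 0.024580715032649258 ang 31.06868647637962
clock: 3.5
position: [0.4259, -0.2855, 0.1519]
ee_rot: [-0.017, 1.0, 0.0, 0.0]
ft_force: [0.2, 0.6, -0.7]
grip_width: 1.003
grasp_force: 0.0
pos [ 0.4259 -0.2855  0.1519] j [-0.05  0.15  0.6   1.89 -0.1   1.13  2.19] yaxis deg 91.9 toolz [ 5.e-04  2.e-04 -1.e+00] slide [0.0022 0.0006 0.1279] F [ 0.16  0.58 -0.7 ] T [0.043 0.004 0.042] grip 1.0031146650329932 0.0 t 3.5
[ 177   94   58   63 2834] [205.48235709 124.85285815] [ 0.36904661 -0.3971258   0.01      ]
[ 279  140   84   83 5399] [320.66438229 181.17336544] [ 0.42166051 -0.28525435  0.01      ]
[ 405  178   56   57 2497] [432.69923909 205.94112936] [ 0.44273222 -0.17156181  0.01      ]
[ 50 181  20  69 404] [ 59.22029703 216.88366337] [ 0.47484977 -0.62670645  0.01      ]
```

View pics/w4.png

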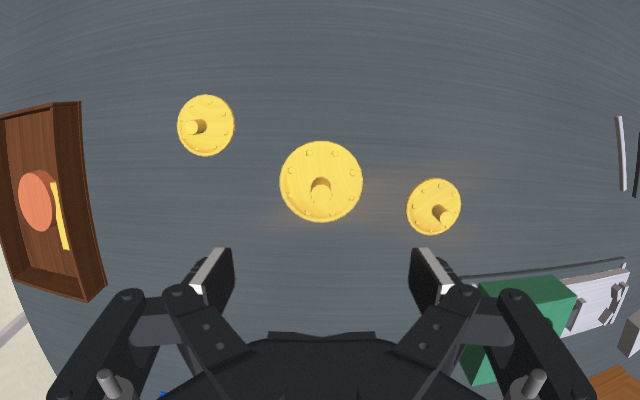

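The finial is directly below the tool: the lid is at (321,181) and the finial at (321,190). I'll descend, then grip.

```bash
python3 -m creep '{"slide":[[0.0025,0,0.04],[0,0,0.04],[0,0,0.035],[0,0,0.012],[0,0,0],[0,0,0]],"twist":[0,0,0,0,0,0]}' 60
python3 -m creep '{"slide":[[0,0,0],[0,0,0],[0,0,0],[0,0,0],[0,0,0]],"twist":[0,0,0,0,0]}' 0 50
python3 - <<'E'
from h import *
togo([.4237,-.285,.08])
E
```

```text
clock: 4.3
position: [0.4232, -0.2873, 0.0258]
ee_rot: [-0.016, 1.0, -0.0, 0.001]
ft_force: [0.7, 0.3, 0.4]
grip_width: 0.602
grasp_force: 0.0
clock: 4.92
position: [0.4225, -0.287, 0.0251]
ee_rot: [-0.016, 1.0, 0.0, 0.001]
ft_force: [-1.9, 2.9, 7.8]
grip_width: 0.19
grasp_force: 48.6
pos [ 0.4225 -0.287   0.0251] j [ 0.01  0.34  0.56  1.99 -0.24  0.87  2.31] yaxis deg 91.78 toolz [ 1.1e-03  3.0e-04 -1.0e+00] slide [-0.0013  0.002  -0.0549] F [-1.88  2.93  7.8 ] T [0.444 0.392 0.003] grip 0.18981505206873148 48.59986066818237 t 4.925
```

```bash
python3 -m creep '{"slide":[[0,0,-0.02],[0,0,-0.04],[0,0,-0.05],[0,0,-0.04],[0,0,0],[0,0,0]],"twist":[0,0,0,0,0,0]}'
python3 -m creep '{"slide":[[-0.022,0.03,0],[-0.026,0.05,0],[-0.026,0.05,0],[-0.026,0.05,0],[-0.026,0.05,0],[-0.026,0.05,0],[-0.026,0.05,0],[0,0.04,0]],"twist":[0,0,0,0,0,0,0,0]}'
python3 -m creep '{"slide":[[0,0.03,0],[0,0.015,0],[0,0,0],[0,0,0]],"twist":[0,0,0,0]}'
python3 - <<'E'
from h import *
togo([.5885,.1325,.06]);shoot("w5")
E
```

```text
clock: 5.68
position: [0.4213, -0.2865, 0.1731]
ee_rot: [-0.016, 1.0, 0.001, -0.001]
ft_force: [-0.1, 0.6, -5.3]
grip_width: 0.192
grasp_force: 49.7
clock: 6.68
position: [0.5881, 0.0908, 0.1714]
ee_rot: [-0.016, 1.0, -0.0, -0.002]
ft_force: [0.3, -0.8, -3.8]
grip_width: 0.187
grasp_force: 49.4
clock: 7.18
position: [0.5871, 0.1312, 0.1739]
ee_rot: [-0.014, 1.0, -0.0, -0.0]
ft_force: [0.2, -1.3, -4.0]
grip_width: 0.192
grasp_force: 49.5
pos [0.5871 0.1312 0.1739] j [-0.56  0.32  0.33  1.62 -0.11  1.22  1.39] yaxis deg 91.66 toolz [-4.e-04 -1.e-03 -1.e+00] slide [-0.0015  0.0013  0.1139] F [ 0.17 -1.28 -4.01] T [-0.029 -0.037  0.022] grip 0.19166940956167236 49.46461021900177 t 7.175
```

View pics/w5.png

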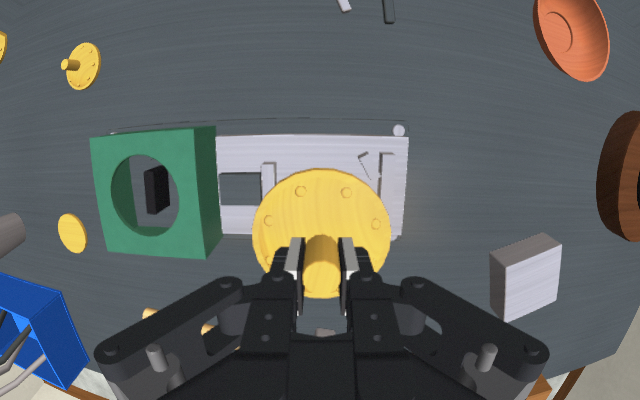

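The lid hangs level in the gripper. I'll check where its flange centre sits relative to the TCP.

```bash
python3 - <<'E'
from h import *
p,z,c=pickle.load(open("w5.pkl","rb"));hsv=cv2.cvtColor(p,cv2.COLOR_BGR2HSV)
m=(abs(hsv[...,0].astype(int)-25)<8)&(hsv[...,1]>85)&(hsv[...,2]>90)
b=max(blobs(m,500),key=lambda b:b[1][4])[0].astype(np.uint8)
q=max(cv2.findContours(b,0,cv2.CHAIN_APPROX_NONE)[0],key=len)[:,0]
q=q[q[:,1]<235]
W=np.array([plane(fray(c,x),.157)[:2] for x in q])
A=np.c_[2*W,np.ones(len(W))];s=np.linalg.lstsq(A,(W**2).sum(1),rcond=None)[0]
print(s[:2],np.sqrt(s[2]+s[:2]@s[:2]))
# clamp recheck: guard right/top edges by hole
g=((abs(hsv[...,0].astype(int)-75)<15)&(hsv[...,1]>80)&(hsv[...,2]>90)).astype(np.uint8)
cs,h=cv2.findContours(g,cv2.RETR_CCOMP,cv2.CHAIN_APPROX_NONE)
k=max((i for i in range(len(cs)) if h[0][i][3]>=0),key=lambda i:len(cs[i]))
print(cv2.fitEllipse(np.array([plane(fray(c,x[0]),.07)[:2] for x in cs[k]],np.float32)))
E
python3 -m creep '{"slide":[[0,0.001,0.04],[0,0,0.04],[0,0,0.02],[0,0,0],[0,0,0]],"twist":[0,0,0,0,0]}'
python3 - <<'E'
from h import *
togo([.588,.1325,.06]);shoot("w6")
E
```

```text
[0.58644363 0.1321056 ] 0.03895275722995672
((0.5903502702713013, -0.03495316579937935), (0.07657265663146973, 0.08093488216400146), 160.15853881835938)
clock: 7.85
position: [0.5878, 0.1337, 0.0756]
ee_rot: [-0.015, 1.0, 0.0, 0.001]
ft_force: [0.1, 0.3, -4.3]
grip_width: 0.192
grasp_force: 49.5
pos [0.5878 0.1337 0.0756] j [-0.55  0.42  0.31  1.71 -0.14  1.03  1.41] yaxis deg 91.72 toolz [ 1.7e-03  4.0e-04 -1.0e+00] slide [-0.0001 -0.0013  0.0156] F [ 0.14  0.33 -4.34] T [0.012 0.009 0.019] grip 0.19182376031868995 49.45032298564911 t 7.85
```

View pics/w6.png

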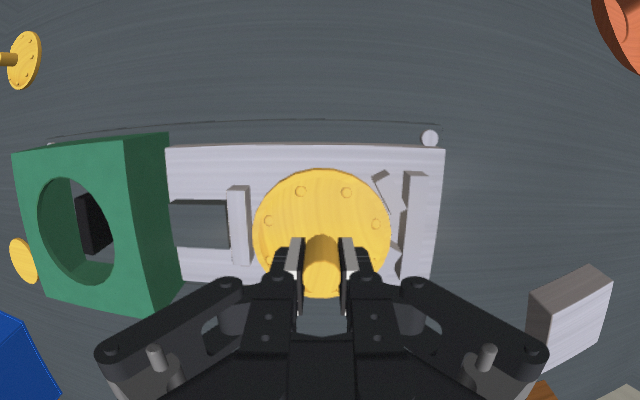

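The lid is about 4 mm above the jaw. Its left edge at (253,230) is near the jaw face at about (250,225), and its right edge at (391,225) is near the vee. I'll compute both gaps from this view.

Run:
```python
from h import *
p,z,c=pickle.load(open("w6.pkl","rb"))
hsv=cv2.cvtColor(p,cv2.COLOR_BGR2HSV)
m=(abs(hsv[...,0].astype(int)-25)<8)&(hsv[...,1]>85)&(hsv[...,2]>90)
b=max(blobs(m,500),key=lambda b:b[1][4])[0].astype(np.uint8)
q=max(cv2.findContours(b,0,cv2.CHAIN_APPROX_NONE)[0],key=len)[:,0]
q=q[q[:,1]<235]
W=np.array([plane(fray(c,x),.0586)[:2] for x in q])
s=np.linalg.lstsq(np.c_[2*W,np.ones(len(W))],(W**2).sum(1),rcond=None)[0];print("lid",s[:2],np.sqrt(s[2]+s[:2]@s[:2]))
g=cv2.cvtColor(p,cv2.COLOR_BGR2GRAY)
for v in(195,205,212):print(v,g[v,222:262])
for u in(248,249,250,251,252): print(u,plane(fray(c,(u,205)),.046))
```

```text
lid [0.58718026 0.1346537 ] 0.03890749147988774
195 [187 186 185 185 179 184 184 185 187 187 186 186 188 187 191 190 191 190
 188 187 188 187 191 117 105 103 104 110 140 187 186 186 188 187 186 185
 186 186 187 187]
205 [ 85  85  81  60  67 162 180 181 184 186 186 187 187 187 188 189 190 190
 189 189 186 187 185 145 116 104 104 104 124 176 183 187 186 186 186 188
 186 172 188 195]
212 [ 93  94  93  77  58  99 173 180 184 184 183 186 185 185 187 188 191 188
 190 189 186 186 186 183 133 106 109 108 115 147 184 187 186 179 180 200
 200 200 200 201]
248 [0.57371876 0.09074771 0.046     ]
249 [0.5736984  0.09136515 0.046     ]
250 [0.57367811 0.09198164 0.046     ]
251 [0.57365787 0.09259718 0.046     ]
252 [0.57363769 0.09321181 0.046     ]
```

```bash
python3 -m creep '{"slide":[[-0.001,-0.0025,0],[0,0,0.008],[0,0,0.008],[0,0,0],[0,0,0]],"twist":[0,0,0,0,0]}'
python3 -m creep '{"slide":[[0,0,0.002],[0,0,0.001],[0,0,0],[0,0,0]],"twist":[0,0,0,0]}'
```

```text
clock: 8.52
position: [0.588, 0.1319, 0.0582]
ee_rot: [-0.016, 1.0, -0.0, -0.0]
ft_force: [-0.1, 0.5, -3.7]
grip_width: 0.184
grasp_force: 49.4
clock: 9.02
position: [0.588, 0.1319, 0.0554]
ee_rot: [-0.016, 1.0, 0.0, 0.0]
ft_force: [0.4, 0.5, -5.2]
grip_width: 0.191
grasp_force: 49.7
```

```bash
python3 -m creep '{"slide":[[0,0,0.001],[0,0,0],[0,0,0]],"twist":[0,0,0]}'
python3 -m creep '{"slide":[[0,0,0.001],[0,0,0],[0,0,0]],"twist":[0,0,0]}'
```

```text
clock: 9.4
position: [0.588, 0.1319, 0.0552]
ee_rot: [-0.015, 1.0, 0.0, 0.0]
ft_force: [-4.4, -0.5, 5.0]
grip_width: 0.192
grasp_force: 50.7
clock: 9.78
position: [0.5881, 0.1319, 0.0551]
ee_rot: [-0.015, 1.0, 0.0, 0.0]
ft_force: [-9.7, -2.5, 14.8]
grip_width: 0.192
grasp_force: 51.7
```

Contact came at the expected height. Now I'll release and lift.

```bash
python3 -m creep '{"slide":[[0,0,-0.001],[0,0,0],[0,0,0],[0,0,0]],"twist":[0,0,0,0]}' 50
python3 -m creep '{"slide":[[0,0,-0.02],[0,0,-0.04],[0,0,-0.05],[0,-0.03,-0.04],[0,-0.04,0],[0,0,0],[0,0,0]],"twist":[0,0,0,0,0,0,0]}'
python3 - <<'E'
from h import *
togo([.59,-.0355,.14]);p,z,c=shoot("w7")
E
```

```text
clock: 10.28
position: [0.588, 0.1319, 0.0542]
ee_rot: [-0.016, 1.0, 0.0, -0.0]
ft_force: [0.6, 0.5, -0.1]
grip_width: 0.501
grasp_force: 0.0
clock: 11.15
position: [0.5902, 0.0624, 0.2051]
ee_rot: [-0.016, 1.0, 0.0, 0.0]
ft_force: [0.5, 1.3, 0.2]
grip_width: 0.498
grasp_force: 0.0
pos [0.5902 0.0624 0.2051] j [-0.48  0.28  0.37  1.6  -0.1   1.27  1.5 ] yaxis deg 91.78 toolz [ 6.e-04  8.e-04 -1.e+00] slide [ 0.0033 -0.0979  0.065 ] F [0.46 1.29 0.16] T [ 0.052 -0.044 -0.045] grip 0.49833582296250856 0.0 t 11.15
```

View pics/w7.png

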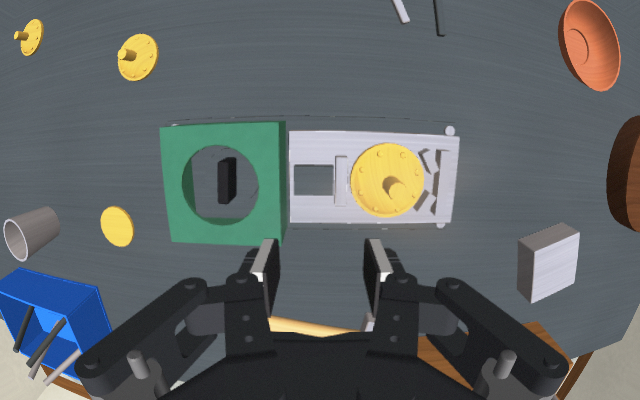

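The lid lies flat on the bed at (387,180), with small gaps to the jaw and to the vee. The knob bar is at (226,180). I'll move over it.

```bash
python3 -m creep '{"slide":[[0.001,-0.033,0],[0.001,-0.033,0.025],[0.001,-0.032,0.025],[0,0,0],[0,0,0]],"twist":[0,0,0,0,0]}' 38
python3 - <<'E'
from h import *
np.set_printoptions(precision=4,suppress=True)
togo([.59,-.0355,.028])
p8=shoot("w8")
R=[]
for t in("w7","w8"):
    p,z,c=pickle.load(open(t+".pkl","rb"));hsv=cv2.cvtColor(p,cv2.COLOR_BGR2HSV)
    g=((abs(hsv[...,0].astype(int)-75)<15)&(hsv[...,1]>80)&(hsv[...,2]>90)).astype(np.uint8)
    cs,h=cv2.findContours(g,cv2.RETR_CCOMP,cv2.CHAIN_APPROX_NONE)
    k=max((i for i in range(len(cs)) if h[0][i][3]>=0),key=lambda i:len(cs[i]))
    print(t,cv2.fitEllipse(np.array([plane(fray(c,x[0]),.07)[:2] for x in cs[k]],np.float32)))
    hm=np.zeros_like(g);cv2.drawContours(hm,cs,k,1,-1)
    dk=(hm>0)&(p.max(2)<60)
    x0,y0,w,hh=cv2.boundingRect(cs[k]);print(x0,y0,w,hh)
    for bb,s,ct in blobs(dk,40):print(t,"dark",s,ct)
p=p8[0];cv2.imwrite("pics/z8.png",cv2.resize(p[130:260,240:410],None,fx=4,fy=4,interpolation=2))
E
```

```text
clock: 11.82
position: [0.5906, -0.0346, 0.1546]
ee_rot: [-0.016, 1.0, 0.0, 0.0]
ft_force: [-0.1, 0.4, 0.0]
grip_width: 0.382
grasp_force: 0.0
pos [ 0.5906 -0.0346  0.1546] j [-0.35  0.32  0.41  1.67 -0.14  1.17  1.69] yaxis deg 91.88 toolz [ 0.0001  0.0007 -1.    ] slide [ 0.0006 -0.001   0.1266] F [-0.05  0.44  0.05] T [0.002 0.004 0.016] grip 0.38224052812314613 0.0 t 11.825
w7 ((0.5897185802459717, -0.035106342285871506), (0.07507829368114471, 0.08099999278783798), 172.2542724609375)
181 144 79 76
w7 dark [218 157  18  47 781] [226.4328 179.79  ]Traceback (most recent call last):
  File "<stdin>", line 11, in <module>
cv2.error: OpenCV(4.12.0) /io/opencv/modules/imgproc/src/shapedescr.cpp:361: error: (-201:Incorrect size of input array) There should be at least 5 points to fit the ellipse in function 'fitEllipseNoDirect'
```

That was my 11th picture viewed, one over the limit, so I'll work from numbers only from here.

Run:
```python
from h import *
np.set_printoptions(precision=4,suppress=True)
for t in("w7","w8"):
    p,z,c=pickle.load(open(t+".pkl","rb"))
    dk=(p.max(2)<75)
    for bb,s,ct in blobs(dk,150):
        W=plane(fray(c,ct),.05)
        if abs(W[0]-.59)>.03 or abs(W[1]+.035)>.03: continue
        q=np.argwhere(bb)[:,::-1]
        P=np.array([plane(fray(c,x),.056)[:2] for x in q],np.float32)
        d=np.array([z[y,x] for x,y in q]);R,tt=c["R"],c["t"]
        o=np.array([fray(c,x)[1] for x in q]);C=fray(c,q[0])[0]
        # world pts via depth along axis
        ax=R[2];X=C+o*(d/(o@ax))[:,None];T=X[X[:,2]>.052]
        print(t,s,ct,cv2.minAreaRect(P),"| depth top n",len(T),np.median(T[:,2]) if len(T) else 0,cv2.minAreaRect(T[:,:2].astype(np.float32)) if len(T)>10 else 0, np.percentile(X[:,2],[5,50,95]))
```

```text
w7 [217 157  20  47 835] [226.6228 179.8467] ((0.5893020033836365, -0.031276851892471313), (0.02033926360309124, 0.04819345474243164), 87.73528289794922) | depth top n 488 0.056637183097132476 ((0.556688129901886, 0.00011718273162841797), (0.03596804663538933, 0.13706104457378387), 44.86427688598633) [0.0275 0.0555 0.0576]
w8 [311 167  17  58 826] [318.7591 195.2446] ((0.5890207886695862, -0.03565657511353493), (0.011838183738291264, 0.048695873469114304), 87.86280822753906) | depth top n 740 0.05654947260940239 ((0.5674429535865784, -0.03484836965799332), (0.011805296875536442, 0.09170400351285934), 87.92524719238281) [0.0403 0.0564 0.0577]
```

The bar's long axis lies at -2.1° in the world frame, so the knob starts near 0.06 rad. Its centre is (0.590, -0.0355) and its top stands at 0.0565, as expected. I'll twist +4° and descend.

```bash
python3 -m creep '{"slide":[[0.0005,-0.001,0.02],[0,0,0.04],[0,0,0.03],[0,0,0],[0,0,0]],"twist":[4,0,0,0,0]}' 38
python3 -m creep '{"slide":[[0,0,0.02],[0,0,0.014],[0,0,0],[0,0,0]],"twist":[0,0,0,0]}'
python3 - <<'E'
from h import *
togo([.59,-.0355,.029])
E
```

```text
clock: 12.5
position: [0.5909, -0.0365, 0.0659]
ee_rot: [0.019, 1.0, 0.0, 0.001]
ft_force: [-0.2, 0.0, 0.1]
grip_width: 0.379
grasp_force: 0.0
clock: 13.0
position: [0.59, -0.0373, 0.0305]
ee_rot: [0.019, 1.0, 0.0, 0.0]
ft_force: [-0.7, 0.6, 0.2]
grip_width: 0.379
grasp_force: 0.0
pos [ 0.59   -0.0373  0.0305] j [-0.33  0.47  0.38  1.77 -0.21  0.94  1.68] yaxis deg 87.77 toolz [ 2.e-04  0.e+00 -1.e+00] slide [0.     0.0018 0.0015] F [-0.7   0.56  0.16] T [0.023 0.025 0.028] grip 0.3794588836642101 0.0 t 13.0
```

```bash
python3 -m creep '{"slide":[[0,0.0015,0],[0,0,0],[0,0,0],[0,0,0],[0,0,0]],"twist":[0,0,0,0,0]}' 0 60
python3 - <<'E'
from h import *
togo([.59,-.0355,.029])
E
```

```text
clock: 13.62
position: [0.5902, -0.0365, 0.031]
ee_rot: [0.02, 1.0, -0.0, 0.001]
ft_force: [-1.2, -4.7, 6.0]
grip_width: 0.128
grasp_force: 59.8
pos [ 0.5902 -0.0365  0.031 ] j [-0.33  0.47  0.38  1.77 -0.21  0.94  1.68] yaxis deg 87.74 toolz [ 1.e-03 -5.e-04 -1.e+00] slide [0.0002 0.001  0.002 ] F [-1.2  -4.71  6.02] T [-0.668  0.383  0.097] grip 0.1277089326287969 59.76218283176422 t 13.625
```

```bash
python3 -m creep '{"slide":[[0,0.0008,0],[0,0,0],[0,0,0],[0,0,0],[0,0,0],[0,0,0],[0,0,0]],"twist":[0,4,4,4,4,4,4]}'
python3 - <<'E'
from h import *
togo([.59,-.0355,.029])
E
```

```text
clock: 14.5
position: [0.5903, -0.0362, 0.031]
ee_rot: [0.228, 0.974, -0.0, 0.001]
ft_force: [-1.1, -5.1, 4.8]
grip_width: 0.128
grasp_force: 59.7
pos [ 0.5903 -0.0362  0.031 ] j [-0.4   0.48  0.47  1.78 -0.26  0.94  1.29] yaxis deg 63.6 toolz [ 0.0012 -0.0011 -1.    ] slide [0.0006 0.0005 0.002 ] F [-1.06 -5.1   4.83] T [-0.954  0.185  0.183] grip 0.12783025588693545 59.687579870224 t 14.5
```

```bash
cat > q.py <<'E'
from workcell import manip
import numpy as np
from scipy.spatial.transform import Rotation as Ro
o=manip.get_obs();R=Ro.from_quat(o["ee_rot"]).as_matrix();a=np.degrees(np.arctan2(R[1,1],R[0,1]))
print("t",o["clock"],"turned",round(87.74-a,2),"knob~",round(87.74-a+3.5,1),"Tz",o["torque"][2].round(3),"F",o["ft_force"].round(1),"g",o["grasp_force"].round(1))
E
python3 -m creep '{"slide":[[0,0,0],[0,0,0]],"twist":[3,3]}' >/dev/null;python3 q.py
python3 -m creep '{"slide":[[0,0,0],[0,0,0]],"twist":[2,2]}' >/dev/null;python3 q.py
```

```text
Traceback (most recent call last):
  File "q.py", line 5, in <module>
    print("t",o["clock"],"turned",round(87.74-a,2),"knob~",round(87.74-a+3.5,1),"Tz",o["torque"][2].round(3),"F",o["ft_force"].round(1),"g",o["grasp_force"].round(1))
                                                                                                                                            ^^^^^^^^^^^^^^^^^^^^^^
AttributeError: 'float' object has no attribute 'round'
Traceback (most recent call last):
  File "q.py", line 5, in <module>
    print("t",o["clock"],"turned",round(87.74-a,2),"knob~",round(87.74-a+3.5,1),"Tz",o["torque"][2].round(3),"F",o["ft_force"].round(1),"g",o["grasp_force"].round(1))
                                                                                                                                            ^^^^^^^^^^^^^^^^^^^^^^
AttributeError: 'float' object has no attribute 'round'
```

```bash
python3 -m creep '{"slide":[[0,0,0],[0,0,0]],"twist":[2,2]}' >/dev/null;python3 q.py
```

```text
Traceback (most recent call last):
  File "q.py", line 5, in <module>
    print("t",o["clock"],"turned",round(87.74-a,2),"knob~",round(87.74-a+3.5,1),"Tz",o["torque"][2].round(3),"F",o["ft_force"].round(1),"g",o["grasp_force"].round(1))
                                                                                                                                            ^^^^^^^^^^^^^^^^^^^^^^
AttributeError: 'float' object has no attribute 'round'
```

```bash
sed -i 's/o\["grasp_force"\].round(1)/round(o["grasp_force"],1)/' q.py;python3 q.py
```

```text
t 15.25 turned 38.06 knob~ 41.6 Tz 0.141 F [-1.2 -5.5  5.3] g 59.6
```

```bash
for i in 1; do python3 -m creep '{"slide":[[0,0,0],[0,0,0]],"twist":[2,2]}' >/dev/null;python3 q.py; done; python3 -m creep '{"slide":[[0,0,0]],"twist":[2]}' >/dev/null;python3 q.py
```

```text
t 15.5 turned 42.07 knob~ 45.6 Tz 0.145 F [-0.7 -4.1  5.7] g 59.6
t 15.625 turned 44.06 knob~ 47.6 Tz 0.114 F [-0.5 -5.1  3.9] g 59.6
```

```bash
python3 -m creep '{"slide":[[0,0,0],[0,0,0]],"twist":[2,2]}' >/dev/null;python3 q.py;  python3 -m creep '{"slide":[[0,0,0]],"twist":[2]}' >/dev/null;python3 q.py
```

```text
t 15.875 turned 48.06 knob~ 51.6 Tz 0.254 F [-0.7 -4.9  5.2] g 59.7
t 16.0 turned 50.05 knob~ 53.6 Tz 0.285 F [ 0.1 -4.1  5. ] g 59.7
```

```bash
python3 -m creep '{"slide":[[0,0,0]],"twist":[2]}' >/dev/null;python3 q.py;  python3 -m creep '{"slide":[[0,0,0]],"twist":[1]}' >/dev/null;python3 q.py
```

```text
t 16.125 turned 52.05 knob~ 55.5 Tz 0.346 F [ 0.2 -4.5  4.4] g 59.7
t 16.25 turned 53.02 knob~ 56.5 Tz 0.342 F [-0.5 -5.8  4.8] g 59.7
```

The force estimate is about 24–26 N, from the torque slope fitted to the stated stiffness. I'll let go and withdraw straight up.

```bash
python3 q.py; python3 -m creep '{"slide":[[0,0,0],[0,0,0],[0,0,0]],"twist":[0,0,0]}' 36; python3 q.py
python3 -m creep '{"slide":[[0,0,-0.01],[0,0,-0.03],[0,0,-0.05],[0,0,-0.06],[0,0,-0.03],[0,0,0],[0,0,0]],"twist":[0,0,0,0,0,0,0]}'
python3 - <<'E'
from h import *
np.set_printoptions(precision=4,suppress=True)
togo([.59,-.0355,.029]);p,z,c=shoot("w9");hsv=cv2.cvtColor(p,cv2.COLOR_BGR2HSV)
m=(abs(hsv[...,0].astype(int)-25)<8)&(hsv[...,1]>85)&(hsv[...,2]>90)
for b,s,ct in blobs(m,200):
    q=max(cv2.findContours(b.astype(np.uint8),0,cv2.CHAIN_APPROX_NONE)[0],key=len)[:,0]
    W=np.array([plane(fray(c,x),.038)[:2] for x in q]);
    a=np.linalg.lstsq(np.c_[2*W,np.ones(len(W))],(W**2).sum(1),rcond=None)[0];print(s,"circ@.038",a[:2],np.sqrt(a[2]+a[:2]@a[:2]),"@.008",plane(fray(c,ct),.008)[:2])
for bb,s,ct in blobs(p.max(2)<75,150):
    W=plane(fray(c,ct),.05)
    if abs(W[0]-.59)>.03 or abs(W[1]+.035)>.03: continue
    print("bar",cv2.minAreaRect(np.array([plane(fray(c,x),.056)[:2] for x in np.argwhere(bb)[:,::-1]],np.float32)))
E
```

```text
t 16.25 turned 53.02 knob~ 56.5 Tz 0.342 F [-0.5 -5.8  4.8] g 59.7
clock: 16.62
position: [0.5898, -0.0344, 0.0302]
ee_rot: [0.463, 0.886, 0.0, -0.0]
ft_force: [0.3, 0.2, 0.4]
grip_width: 0.359
grasp_force: 0.0
t 16.625 turned 52.92 knob~ 56.4 Tz -0.002 F [0.3 0.2 0.4] g 0.0
clock: 17.5
position: [0.5895, -0.0348, 0.2099]
ee_rot: [0.463, 0.886, 0.0, -0.0]
ft_force: [0.7, -0.6, -0.5]
grip_width: 0.36
grasp_force: 0.0
pos [ 0.5895 -0.0348  0.2099] j [-0.56  0.3   0.66  1.62 -0.19  1.29  0.74] yaxis deg 34.78 toolz [-0.0005  0.0003 -1.    ] slide [-0.001   0.      0.1809] F [ 0.7  -0.57 -0.49] T [-0.007  0.06  -0.051] grip 0.35977835002635533 0.0 t 17.5
[ 376   13   74   73 4127] circ@.038 [0.5889 0.1366] 0.039322164621928356 @.008 [0.592  0.1457]
[ 147  174   42   47 1542] circ@.038 [ 0.4551 -0.1501] 0.027835970147947964 @.008 [ 0.4467 -0.1655]
[ 414  176  122  110 1892] circ@.038 [0.7575 0.0263] 0.06734264911795095 @.008 [0.8062 0.0225]
[ 74 265  29  34 700] circ@.038 [ 0.3843 -0.3652] 0.03167674587806599 @.008 [ 0.3703 -0.3976]
[277 297  36  36 892] circ@.038 [ 0.6624 -0.1969] 0.02447485711976135 @.008 [ 0.6738 -0.2167]
bar ((0.5906242728233337, -0.033660974353551865), (0.011960836127400398, 0.047903504222631454), 38.2001953125)
```

Everything agrees. The bar sprang back to about 53° (the expected ~14 N hold), and the lid's centre at y = 0.1366 matches a stop set about 2 mm out.

```bash
python3 -c "
from workcell import manip
print(manip.hand_in())"
```

```text
the job is handed in; nothing more can be done
None
```

The lid is clamped against the vee at an estimated 25 N (judged from knob torque), the hand is clear and the job is handed in at about 17.5 s; I viewed 11 pictures, one over the limit of 10.

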